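Shift the bench drive into the marked gear

ROBOT

A 6-joint arm with a two-finger parallel gripper is mounted at the origin on the work surface. World frame = base frame: x ahead of the robot, y to its left, z up, the work surface at z = 0. Lengths are in m, angles in rad, forces in N, time in s.
With the tool pointing down it reaches from about 0.25 to 0.775 m from the base axis. Payload 4 kg.
Tool frame: the origin (TCP) lies at the very end of the fingers, on their centre line; the grasp point (between the pads) lies 19 mm behind it (robot.pinch_z is the distance from the TCP to the grasp point, in m); z points along the fingers, y is the line along which they close (so a half turn about z gives the same grasp; the last joint's range is limited). The gripper opens to 94 mm and grips with 3 to 60 N. Pads are 16 mm wide; open, the fingers measure 119 mm over their backs; the gripper's body (75 mm by 177 mm) begins 78 mm behind the grasp point.
Start: joints at [1.232, 0.087, 1.371, -0, 1.684, -0.103], TCP at [0.129, 0.535, 0.206] pointing down, gripper open.
Joint ranges: [-3.1, 3.1], [-0.76, 2.03], [0.27, 2.55], [-1.08, 4.22], [0.17, 2.65], [-2.57, 2.57]. Speed limits (rad/s): [2.79, 2.79, 3.14, 3.14, 3.14, 3.14].

INTERFACE

Orientations are given as [roll, pitch, yaw] about the fixed x, y, z axes, in that order (R = Rz(yaw) Ry(pitch) Rx(roll)).
In Python, from bench import robot gives the robot as it stands.
- The arm moves only by the tool arm_command, never from a script. Its argument "targets" is one flat list of numbers, 7 for each row, row after row: the turn, a rotation vector about the tool's x, y, z in degrees, then the shift along the tool's x, y, z in mm, then the closure, from -1 (fully open) to 1 (shut). In form: [ax, ay, az, x, y, z, hand, ax, ay, az, x, y, z, hand, ...]. A call has 1 to 20 rows; each row is the pose to reach, as a shift and turn from the pose commanded when the call began, along the tool's axes at that moment; what a row does not reach only later rows make up. A row lasts 1/10 s, in which the tool goes at most 50 mm and 8.59 degrees, less where a joint would pass 70% of its speed; a pose out of reach is approached as far as the arm can. A call with a gripper value outside its range is refused whole. The fingers move at their own pace and stop on an object; the grip force is fixed at half the most. Time passes only in rows, so rows that repeat a pose let the fingers close. It gives the time, the measured TCP pose, the force, the opening and the grip force at its end, in the units of the state.
- robot.get_obs(): the state, without advancing time (a new reading comes with each control period).
- robot.snapshot(name): name is "scene" or "top" or "wrist"; returns a dict with "color" (480x640x3 uint8, red, green, blue), "range_z" (480x640 float32, m along the optical axis (not along the pixel's ray), 0 where there is no reading), "fx", "fy", "cx", "cy" (pixels), "T" (4x4, takes a point from camera to world coordinates); the wrist camera has in their place "T_tool_cam" (4x4, takes a point from camera to tool coordinates, whose origin is the TCP and whose axes are the flange's). Camera axes: x right, y down, z forward; pixel columns grow to the right and rows downward; lengths in m; the calibration is good to about 2 mm. A picture is of the moment at which its call begins: read the wrist's pose just before it.
- robot.close_job(): hands the job in; it is judged then, once.
The state is a dict: "time": time; "joint_positions": joint angles; "qvel": joint speeds; "joint_torque": joint torques, N m; "tool_pos": TCP position; "ee_rot": TCP orientation; "wrist_force": force on the tool from outside, world axes, zero at the start; "wrist_torque": the same for the moment, N m; "width": finger opening in m; "finger_force": force on a finger pad.
Only numpy, scipy, OpenCV 4.12 (cv2) and the standard library are available. Lean on these libraries where they do the work, as an engineer would, in place of code of your own. Each camera call takes 0.05 s, during which the arm holds its last target. There are 200 camera calls.

TASK

Change the gear of the bench drive: push the gear lever by its knob out of the far left slot, across the H-shaped gate and fully home into the right-hand slot that has the round boss beside it, and leave it there (left, right and far as seen from the robot). Use only the fingertips or the outside of the fingers: do not grip the lever, push it gently, and leave the loose things on and around the gearbox as they are.

Things in the scene. Friction and masses are not known exactly. Their poses are not given: they have to be found in the camera images.
- gearbox: Green gearbox 230 x 210 mm, fixed to the bench, top plate 102 mm above the bench. Origin: under the gate's centre, on the bench. x axis away from the robot (far), y axis to the left; turned by up to 0.35 rad. A motor sticks out at the far side to 255 mm from the origin, up to 104 mm high. Steel marks up to 8 mm high stand on the plate beside the slots (far left two short bars, near left a square).
- gate_centre (a point): Centre of the H-shaped gate, on the upper face of the top plate; axes as the gearbox. The gate has two straight tracks along x, left and right (17 mm wide, 68 mm long, their middles 37 mm apart), joined at their middles by one cross-slot along y (17 mm wide). The four ends of the tracks are the four slots.
- lever: Gear lever: steel stem 12 mm thick, black ball knob 150 mm from the pivot. Origin: the pivot, on the gearbox axis 27 mm above the bench; z axis along the stem to the knob. It tilts both ways; the gate's edges stop it: it changes track only when near upright in x, in the cross-slot (about 5 mm play at the knob). It stays where left; about 2 to 3 N at the knob moves it, no spring.
- knob (a point): Centre of the ball knob (34 mm diameter), 177 mm above the bench when the lever is upright, about 160 to 164 mm in the slots. In gearbox axes it lies at x = 150 mm * sin(shift), y = -150 mm * cos(shift) * sin(select).
- shift (a joint): Tilt of the lever along the tracks, rad: 0 upright (cross-slot), positive away from the robot (gearbox +x), about +0.34 at the far end and -0.34 at the near end of a slot, fully home. It begins in the far left slot, at +0.2 to +0.33.
- select (a joint): Sideways tilt of the lever, rad: about -0.26 in the left track, +0.26 in the right track; positive is to the right (gearbox -y).
- round_mark_top (a point): Centre of the top of the round boss, a steel disc of 28 mm diameter and 8 mm high on the top plate. It stands beside the wanted slot: in gearbox axes at x = +42 mm (far right slot wanted) or -42 mm (near right slot wanted), y = -75 mm.
- bar_mark_top (a point): Centre of the top of the bar mark, a steel bar 12 x 38 mm and 8 mm high, beside the other right-hand slot, which is not wanted.
- weight: Loose brass weight, 26 mm diameter, 30 mm high, standing on the near left corner of the gearbox's top plate; leave alone. Origin: centre of its underside.
- collar: Loose steel ring, 26 mm diameter, 12 mm high, lying on the far left corner of the gearbox's top plate; leave alone. Origin: centre of its underside.
- wrench: Loose wrench, lying on the bench at the near left; leave alone. Origin: on the bench under its middle.
- screwdriver: Loose screwdriver lying on the bench to the right; leave alone. Origin: on the bench under its middle.
- mug: Loose white mug, 80 mm wide, 90 mm high, on the bench to the left; leave alone. Origin: centre of its underside.
- jar: Loose amber jar, 56 mm wide, 80 mm high, on the bench to the left; leave alone. Origin: centre of its underside.
- specimen: Loose steel cylinder, 38 mm diameter, 40 mm high, on the bench to the right; leave alone. Origin: centre of its underside.
- tin: Loose aluminium tin, 66 mm wide, 55 mm high, on the bench to the right; leave alone. Origin: centre of its underside.

How it is judged:
By the outcome, as a careful person would: the job done as asked, in the order asked, and still so for the second after the job is handed in, with the robot touching nothing.
It also fails if it takes over 58 s, if anything falls off the work surface, if the arm or the gripper's body presses on something with over 40 N, if the wrist force passes 120 N, or if a joint passes its speed limit or range.

## Working session

There is one attempt and no reset: what is moved stays moved. The work goes in short steps, Python scripts to look and compute and a tool call to move; the robot and the scene stay as the last step left them, time stands still between calls to the robot, and variables do not carry over. Pictures are saved under pics/ and viewed, at most 10 in all, crops included, and the job is handed in when it is done.

Besides the shell and the picture viewer there is one more tool, called in YAML: its name, and indented under it one key for each argument. arm_command: Moves the arm, as the interface text tells. Its arguments: {"type":"object","properties":{"targets":{"type":"array"}},"required":["targets"]}

```bash
mkdir -p pics
cat > h.py <<'E'
import numpy as np,cv2
from bench import robot
def snap(n,save=None):
    s=robot.snapshot(n)
    if save: cv2.imwrite('pics/'+save,s['color'][...,::-1])
    return s
def pts(s,T=None):
    T=s['T'] if T is None else T
    v,u=np.mgrid[0:480,0:640];z=s['range_z']
    p=np.stack([(u-s['cx'])/s['fx']*z,(v-s['cy'])/s['fy']*z,z],-1)
    return p@T[:3,:3].T+T[:3,3]
def ray(s,u,v,h,T=None):
    T=s['T'] if T is None else T
    d=T[:3,:3]@np.array([(u-s['cx'])/s['fx'],(v-s['cy'])/s['fy'],1]);o=T[:3,3]
    return o+d*(h-o[2])/d[2]
E
python3 - <<'E'
from h import *
o=robot.get_obs();print(o)
s=snap('top','top.png');snap('scene','scene.png')
np.savez('top.npz',**s)
print(s['T'],s['fx'])
E
```

```text
{'time': 0.0, 'joint_positions': array([ 1.23188859e+00,  8.79774116e-02,  1.37227048e+00, -9.71901071e-06,
        1.68361690e+00, -1.03117228e-01]), 'qvel': array([-2.32219613e-05, -8.83932898e-04,  1.66115496e-03,  2.73353313e-04,
       -2.36241245e-04,  7.65415198e-04]), 'joint_torque': array([-1.65475521e-03, -3.40181530e+01, -3.02419138e+01,  7.13480450e-02,
        3.31476994e-02, -1.74158745e-04]), 'tool_pos': array([0.12831482, 0.53424229, 0.20428373]), 'ee_rot': array([-3.13933160e+00, -2.24272343e-04,  2.90580081e+00]), 'wrist_force': array([0.41849916, 0.2644098 , 0.37033142]), 'wrist_torque': array([-0.06998866, -0.03694262, -0.00319124]), 'finger_force': 0.0, 'width': 0.09407951440741376}
[[-0.02160183 -0.99460777  0.10143342  0.3727606 ]
 [-0.99939778  0.02423821  0.02483103 -0.01633069]
 [-0.0271557  -0.10083594 -0.99453239  1.50935376]
 [ 0.          0.          0.          1.        ]] 618.8839797943401
```

View pics/top.png

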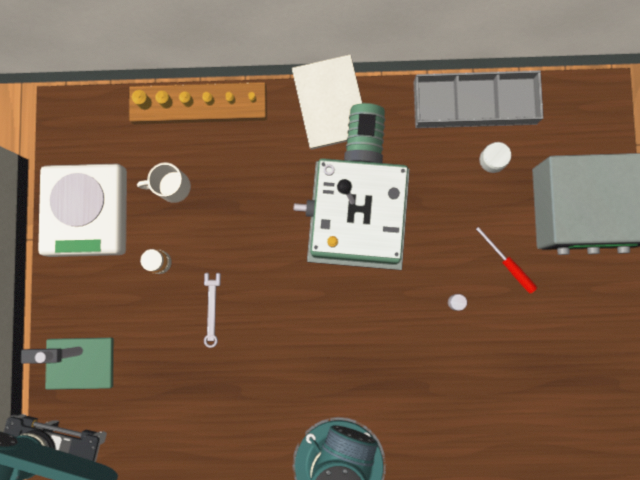

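View pics/scene.png

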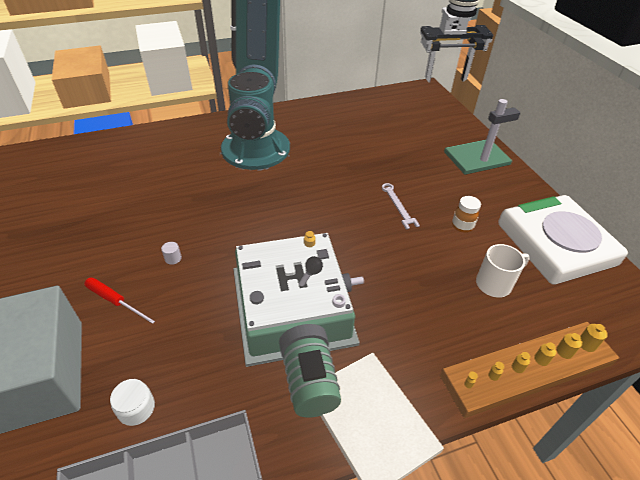

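The round boss is far right, at (394,193) in the top view, and the bar is near right at (391,230), so the far right slot is wanted. The knob is at (344,187). I'll measure the gearbox and the knob from these views.

Run:
```python
from h import *
s=dict(np.load('top.npz'));P=pts(s);c=s['color'].astype(int)
roi=np.zeros((480,640),bool);roi[150:275,295:415]=1
z=P[...,2]
m=roi&(abs(z-.102)<.006)&(c.min(-1)>170)
cs,_=cv2.findContours(m.astype(np.uint8),cv2.RETR_EXTERNAL,cv2.CHAIN_APPROX_NONE)
k=max(cs,key=cv2.contourArea)[:,0]
print('platez',np.median(z[m]))
w=np.array([ray(s,u,v,np.median(z[m]))[:2] for u,v in k])
print(cv2.minAreaRect((w*1000).astype(np.float32)))
d=roi&(c.max(-1)<75)
n,l,st,ce=cv2.connectedComponentsWithStats(d.astype(np.uint8))
for i in range(1,n):
    if st[i,4]>15:
        q=P[l==i];print(st[i],ce[i],ray(s,*ce[i],.102)[:2],'medz',np.median(q[:,2]),q[:,2].max())
hi=roi&(z>.14);print('knob pts',hi.sum(),P[hi].mean(0),P[hi].max(0),P[hi].min(0))
for u,v in [(394,193),(391,230)]: print(ray(s,u,v,.11))
```

```text
platez 0.10209938937468133
((594.0075073242188, -61.11553955078125), (201.2082061767578, 210.49337768554688), 83.7455825805664)
[364 150  19  13  99] [376.71717172 157.1010101 ] [ 0.71350467 -0.1050379 ] medz 0.08559612144259776 0.09996501267492186
[338 180  13  14 148] [344.22297297 186.36486486] [ 0.64684901 -0.02821407] medz 0.18085111241568108 0.19307409704120926
[348 196  23  27 289] [360.18685121 210.16608997] [ 0.59045265 -0.06345595] medz 0.0935886447323433 1.5093537573573907
knob pts 253 [ 0.57006292 -0.02543383  0.49331911] [ 0.65020988 -0.01173288  1.50935376] [ 0.3727606  -0.04477105  0.14034795]
[ 0.6268523  -0.14142967  0.11      ]
[ 0.54189018 -0.13183974  0.11      ]
```

```bash
cat >> h.py <<'E'
from scipy.spatial.transform import Rotation as Ro
G=np.array([.593,-.062]);A=-.11
def g2w(x,y):
    c,s=np.cos(A),np.sin(A);return G+np.array([c*x-s*y,s*x+c*y])
def w2g(p):
    c,s=np.cos(A),np.sin(A);d=np.asarray(p)[...,:2]-G;return np.stack([c*d[...,0]+s*d[...,1],-s*d[...,0]+c*d[...,1]],-1)
def Rt(o): return Ro.from_euler('xyz',o['ee_rot'])
def row(o,p,yaw):
    R=Rt(o);T=Ro.from_euler('xyz',[np.pi,0,yaw])
    print('turn',np.degrees((R.inv()*T).as_rotvec()).round(1),'shift',(1000*R.inv().apply(np.asarray(p)-o['tool_pos'])).round(1))
E
python3 - <<'E'
from h import *
o=robot.get_obs()
row(o,[*g2w(.0,.0),.30],A+np.pi/2)
E
```

```text
turn [-0.1  0.1 82.8] shift [-591.1 -471.4  -94.8]
```

arm_command:
  targets: [0,0,0,0,0,-50,1,0,0,0,0,0,-95,1,0,0,83,-591,-471,-95,1,0,0,83,-591,-471,-95,1,0,0,83,-591,-471,-95,1,0,0,83,-591,-471,-95,1,0,0,83,-591,-471,-95,1,0,0,83,-591,-471,-95,1,0,0,83,-591,-471,-95,1,0,0,83,-591,-471,-95,1,0,0,83,-591,-471,-95,1,0,0,83,-591,-471,-95,1,0,0,83,-591,-471,-95,1,0,0,83,-591,-471,-95,1,0,0,83,-591,-471,-95,1,0,0,83,-591,-471,-95,1,0,0,83,-591,-471,-95,1,0,0,83,-591,-471,-95,1,0,0,83,-591,-471,-95,1,0,0,83,-591,-471,-95,1]

```text
time: 2.1
tool_pos: [0.5926, -0.0603, 0.3005]
ee_rot: [-3.141, -0.001, 1.458]
wrist_force: [0.9, 0.8, -0.3]
width: 0.0004
finger_force: 0.0
```

Run:
```python
from h import *
o=robot.get_obs();print(o['tool_pos'],o['ee_rot'],o['width'],o['wrist_force'],o['time'],o['joint_positions'],abs(o['qvel']).max())
s=snap('wrist','w1.png')
T=np.eye(4);T[:3,:3]=Rt(o).as_matrix();T[:3,3]=o['tool_pos'];T=T@s['T_tool_cam']
np.savez('w1.npz',Tw=T,**s)
P=pts(s,T);z=P[...,2];ok=s['range_z']>0
for lo,hi in[(.097,.106),(.15,.2)]:
    m=ok&(z>lo)&(z<hi);print(m.sum(),np.median(P[m],0),P[m].max(0),P[m].min(0))
print(T)
```

```text
[ 0.59256257 -0.06028194  0.30048659] [-3.14091751e+00 -7.49390839e-04  1.45801757e+00] 0.0004347936335952745 [ 0.89530653  0.82901863 -0.25846405] 2.1 [-1.96960654e-01  1.94138304e-01  1.06391850e+00  7.25315309e-04
  1.88427154e+00 -8.39587426e-02] 0.029836574882173738
37460 [ 0.60363496 -0.05429822  0.10066844] [0.81887456 0.04977674 0.1059973 ] [ 0.48002501 -0.16341496  0.09700059]
1550 [ 0.63296711 -0.02516397  0.17830974] [ 0.65042678 -0.00991212  0.18479286] [ 0.61759915 -0.04331626  0.16477737]
[[ 9.93662087e-01 -1.09533128e-01 -2.52616298e-02  5.99296074e-01]
 [-1.12408133e-01 -9.67722902e-01 -2.25558855e-01  6.17531043e-03]
 [ 2.59909214e-04  2.26968895e-01 -9.73901973e-01  4.78391469e-01]
 [ 0.00000000e+00  0.00000000e+00  0.00000000e+00  1.00000000e+00]]
```

View pics/w1.png

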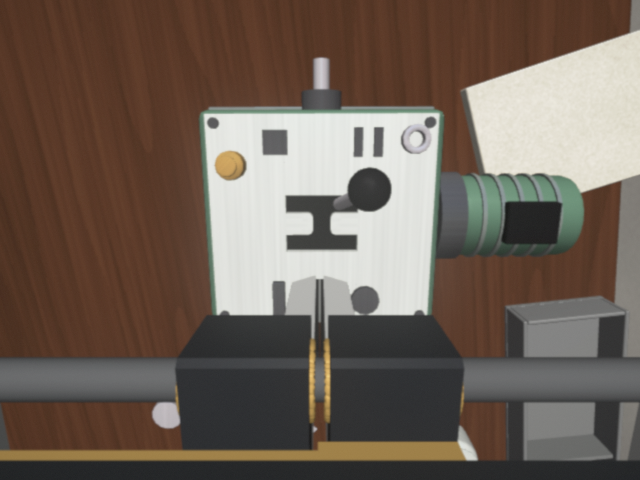

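The close view shows the H centre near (321,223), the knob at (369,189) and the boss at (365,300). Next I'll locate all three from this view.

Run:
```python
from h import *
w=dict(np.load('w1.npz'));T=w['Tw'];c=w['color'].astype(int)
t=dict(np.load('top.npz'))
d=(c.max(-1)<75);d[270:]=0;d[:,:270]=0;d[:,420:]=0
n,l,st,ce=cv2.connectedComponentsWithStats(d.astype(np.uint8))
for i in range(1,n):
    if st[i,4]>150: print(st[i],ce[i],w2g(ray(w,*ce[i],.102,T)))
print('H',ray(w,321.5,223,.102,T),w2g(ray(w,321.5,223,.102,T)))
u=(369.5,189)
for h in(.15,.16,.17,.18): print(h,ray(w,*u,h,T),ray(t,344.2,186.4,h),w2g(ray(w,*u,h,T)))
print('boss',w2g(ray(w,365,300,.11,T)),'bar',w2g(ray(w,279,297,.11,T)))
```

```text
[ 341  169   49   42 1442] [368.05062413 190.11581137] [0.04401091 0.0331784 ]
[ 287  197   69   52 1924] [317.59927235 224.72297297] [-0.00283381  0.00077873]
H [ 0.59411281 -0.05968979  0.102     ] [0.00085247 0.00241841]
0.15 [ 0.63638647 -0.02798662  0.15      ] [ 0.6374228  -0.02775568  0.15      ] [0.03939032 0.0385707 ]
0.16 [ 0.63525702 -0.02694634  0.16      ] [ 0.63547583 -0.02767163  0.16      ] [0.03815349 0.0394807 ]
0.17 [ 0.63412756 -0.02590606  0.17      ] [ 0.63352886 -0.02758759  0.17      ] [0.03691666 0.0403907 ]
0.18 [ 0.6329981  -0.02486578  0.18      ] [ 0.63158189 -0.02750354  0.18      ] [0.03567983 0.04130071]
boss [ 0.04271824 -0.07167897] bar [-0.04026177 -0.06838507]
```

arm_command:
  targets: [0,0,0,38,40,0,1,0,0,0,38,84,0,1,0,0,0,38,84,0,1,0,0,0,38,84,40,1,0,0,0,38,84,80,1,0,0,0,38,84,115,1,0,0,0,38,84,135,1,0,0,0,38,84,148,1,0,0,0,38,84,148,1,0,0,0,38,84,148,1]

```text
time: 3.15
tool_pos: [0.6811, -0.0325, 0.1546]
ee_rot: [3.139, -0.0, 1.458]
wrist_force: [0.1, 0.1, -0.4]
width: 0.0005
finger_force: 0.0
```

Run:
```python
from h import *
o=robot.get_obs();print(o['tool_pos'],w2g(o['tool_pos']),o['wrist_force'])
snap('wrist','w2.png')
```

```text
[ 0.68112737 -0.0324949   0.15463094] [0.08435572 0.03900124] [ 0.05057557  0.09938586 -0.43937833]
```

View pics/w2.png

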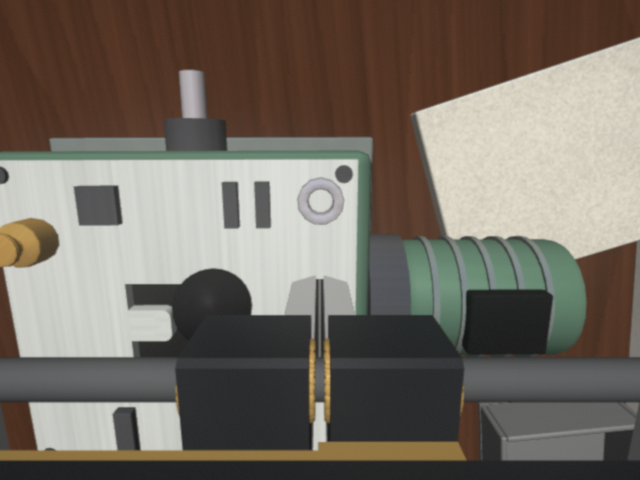

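The fingers are on the far side of the knob, which is at (212,305), with their tips near (320,280). Nothing is touching. I'll push toward the robot.

arm_command:
  targets: [0,0,0,0,-6,0,1,0,0,0,0,-10,0,1,0,0,0,0,-13,0,1,0,0,0,0,-16,0,1,0,0,0,0,-19,0,1,0,0,0,0,-22,0,1,0,0,0,0,-25,0,1,0,0,0,0,-28,0,1,0,0,0,0,-31,0,1,0,0,0,0,-34,0,1,0,0,0,0,-37,0,1,0,0,0,0,-40,0,1,0,0,0,0,-43,0,1,0,0,0,0,-46,0,1,0,0,0,0,-48,0,1,0,0,0,0,-48,0,1,0,0,0,0,-48,0,1]

```text
time: 4.9
tool_pos: [0.6328, -0.0275, 0.1522]
ee_rot: [-3.141, -0.0, 1.457]
wrist_force: [2.6, -0.6, 1.7]
width: 0.0006
finger_force: 0.8
```

```bash
cat >> h.py <<'E'
def look(name):
    o=robot.get_obs();print('tcp',o['tool_pos'],w2g(o['tool_pos']),o['wrist_force'].round(1),o['time'])
    s=snap('wrist',name);T=np.eye(4);T[:3,:3]=Rt(o).as_matrix();T[:3,3]=o['tool_pos'];T=T@s['T_tool_cam']
    P=pts(s,T);m=(s['range_z']>0)&(P[...,2]>.15)&(P[...,2]<.2)&(s['color'].max(-1)<90)&(s['range_z']>.2)
    q=P[m];g=w2g(q);print('wrist dark pts',m.sum(),g.min(0),g.max(0),q[:,2].max())
    s=snap('top');P=pts(s);c=s['color'];m=(P[...,2]>.13)&(P[...,2]<.2)&(c.max(-1)<75);m[:150]=0;m[275:]=0;m[:,:295]=0;m[:,415:]=0
    v,u=np.nonzero(m)
    if len(u): print('top',len(u),w2g(ray(s,u.mean(),v.mean(),.165)))
E
python3 - <<'E'
from h import *
look('w3.png')
E
```

```text
tcp [ 0.63278767 -0.02754409  0.15215098] [0.03576469 0.03861549] [ 2.6 -0.6  1.7] 4.9Traceback (most recent call last):
  File "<stdin>", line 2, in <module>
  File "h.py", line 30, in look
    q=P[m];g=w2g(q);print('wrist dark pts',m.sum(),g.min(0),g.max(0),q[:,2].max())
                                                   ~~~~~^^^
    return umr_minimum(a, axis, None, out, keepdims, initial, where)
ValueError: zero-size array to reduction operation minimum which has no identity
```

View pics/w3.png

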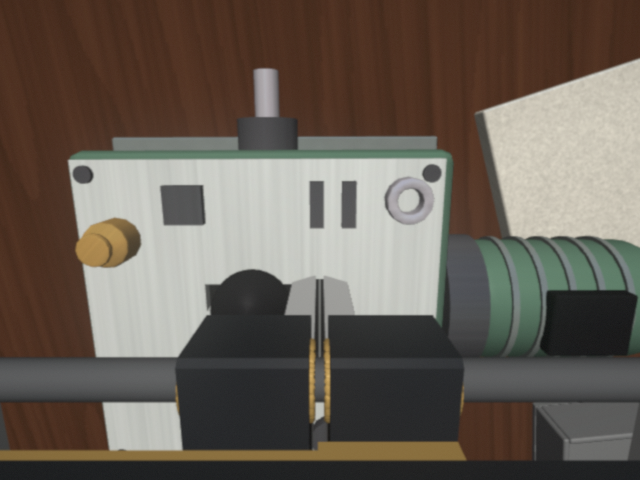

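Contact is gentle and the knob, near (252,310), sits about 29 mm before the TCP, so roughly 6 mm remain to upright. I'll push those, back off and lift for a look.

arm_command:
  targets: [0,0,0,0,-2,0,1,0,0,0,0,-4,0,1,0,0,0,0,-6,0,1,0,0,0,0,-6,0,1,0,0,0,0,-6,0,1,0,0,0,0,5,0,1,0,0,0,0,20,-30,1,0,0,0,-10,20,-75,1,0,0,0,-50,0,-120,1,0,0,0,-80,-20,-140,1,0,0,0,-80,-20,-140,1,0,0,0,-80,-20,-140,1]

```text
time: 6.15
tool_pos: [0.6036, -0.1055, 0.2932]
ee_rot: [3.141, -0.0, 1.455]
wrist_force: [-0.3, -0.3, -0.9]
width: 0.0002
finger_force: 0.0
```

Run:
```python
from h import *
look('w4.png')
```

```text
tcp [ 0.60363198 -0.10553128  0.29318281] [ 0.01534651 -0.04210102] [-0.3 -0.3 -0.9] 6.15
wrist dark pts 1723 [-0.01447031  0.02409142] [0.01649892 0.05650995] 0.18877409480314034
top 85 [0.00332494 0.04456621]
```

View pics/w4.png

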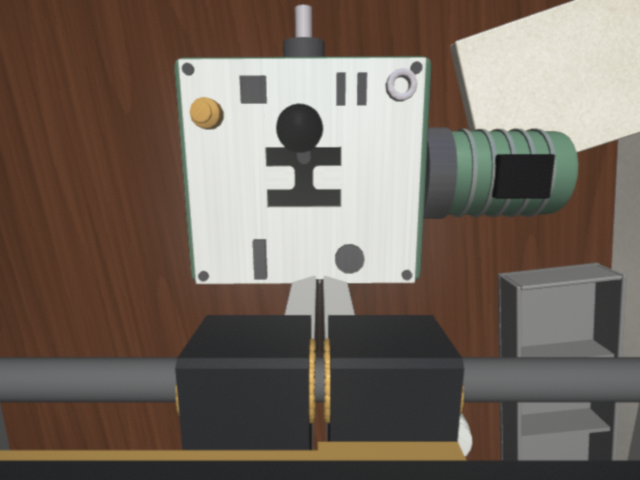

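The knob, at (299,128), is upright in x and in line with the cross-slot; the stem shows at (304,157). I'll go to its left side.

arm_command:
  targets: [0,0,0,45,-15,0,1,0,0,0,90,-15,0,1,0,0,0,118,-15,0,1,0,0,0,118,-15,0,1,0,0,0,118,-15,40,1,0,0,0,118,-15,80,1,0,0,0,118,-15,110,1,0,0,0,118,-15,130,1,0,0,0,118,-15,138,1,0,0,0,118,-15,138,1,0,0,0,118,-15,138,1]

```text
time: 7.35
tool_pos: [0.6032, 0.0141, 0.1552]
ee_rot: [3.141, -0.0, 1.457]
wrist_force: [1.0, -1.0, 0.6]
width: 0.0001
finger_force: 0.0
```

Run:
```python
from h import *
o=robot.get_obs();print(o['tool_pos'],w2g(o['tool_pos']),o['ee_rot'],o['wrist_force'])
```

```text
[0.60319755 0.01409959 0.15515991] [0.00178184 0.07675912] [ 3.14070658e+00 -3.74703492e-05  1.45726663e+00] [ 0.95763097 -1.01111894  0.64237317]
```

arm_command:
  targets: [0,0,0,-6,-1,0,1,0,0,0,-9,-1,0,1,0,0,0,-12,-1,0,1,0,0,0,-15,-1,0,1,0,0,0,-18,-1,0,1,0,0,0,-21,-1,0,1,0,0,0,-24,-1,0,1,0,0,0,-24,-1,0,1]

```text
time: 8.15
tool_pos: [0.599, -0.01, 0.1545]
ee_rot: [3.141, 0.0, 1.457]
wrist_force: [1.1, 3.4, 1.7]
width: 0.0007
finger_force: 1.2
```

arm_command:
  targets: [0,0,0,-3,0,0,1,0,0,0,-6,0,0,1,0,0,0,-9,0,0,1,0,0,0,-12,0,0,1,0,0,0,-15,0,0,1,0,0,0,-18,0,0,1,0,0,0,-21,0,0,1,0,0,0,-24,0,0,1,0,0,0,-27,0,0,1,0,0,0,-30,0,0,1,0,0,0,-33,0,0,1,0,0,0,-36,0,0,1,0,0,0,-36,0,0,1]

```text
time: 9.45
tool_pos: [0.5948, -0.0459, 0.1543]
ee_rot: [-3.141, 0.0, 1.457]
wrist_force: [0.6, 1.8, 1.6]
width: 0.0004
finger_force: 0.8
```

Run:
```python
from h import *
look('w5.png')
```

```text
tcp [ 0.59478598 -0.04592186  0.15434627] [1.01557531e-05 1.61770311e-02] [0.6 1.8 1.6] 9.45Traceback (most recent call last):
  File "<stdin>", line 2, in <module>
  File "h.py", line 30, in look
    q=P[m];g=w2g(q);print('wrist dark pts',m.sum(),g.min(0),g.max(0),q[:,2].max())
                                                   ~~~~~^^^
    return umr_minimum(a, axis, None, out, keepdims, initial, where)
ValueError: zero-size array to reduction operation minimum which has no identity
```

View pics/w5.png

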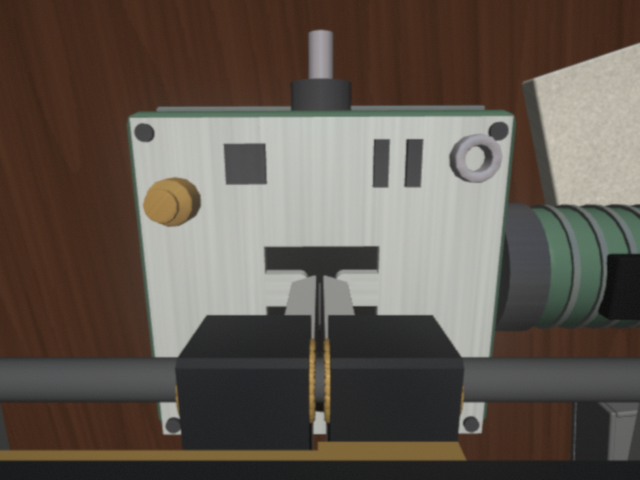

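The left track at (320,258) is empty, and the knob is hidden ahead of the fingers. Forces are about 2 N, so I'll continue.

arm_command:
  targets: [0,0,0,-3,0,0,1,0,0,0,-6,0,0,1,0,0,0,-9,0,0,1,0,0,0,-12,0,0,1,0,0,0,-15,0,0,1,0,0,0,-18,0,0,1,0,0,0,-21,0,0,1,0,0,0,-24,0,0,1,0,0,0,-27,0,0,1,0,0,0,-27,0,0,1]

```text
time: 10.5
tool_pos: [0.5915, -0.0726, 0.154]
ee_rot: [-3.14, 0.0, 1.457]
wrist_force: [-1.0, 2.1, -1.1]
width: 0.0004
finger_force: 0.8
```

arm_command:
  targets: [0,0,0,-1,0,0,1,0,0,0,-2,0,0,1,0,0,0,-3,0,0,1,0,0,0,-3,0,0,1]

```text
time: 10.9
tool_pos: [0.5914, -0.0752, 0.1544]
ee_rot: [-3.141, -0.0, 1.457]
wrist_force: [0.4, 1.8, -1.0]
width: 0.0003
finger_force: 1.0
```

arm_command:
  targets: [0,0,0,8,0,0,1,0,0,0,15,0,-30,1,0,0,0,15,0,-75,1,0,0,0,0,-20,-120,1,0,0,0,-40,-30,-140,1,0,0,0,-80,-30,-140,1,0,0,0,-80,-30,-140,1,0,0,0,-80,-30,-140,1]

```text
time: 11.7
tool_pos: [0.5525, -0.1519, 0.2947]
ee_rot: [3.141, 0.0, 1.455]
wrist_force: [0.0, -0.8, -0.3]
width: 0.0005
finger_force: 0.0
```

Run:
```python
from h import *
look('w6.png')
```

```text
tcp [ 0.55254285 -0.15189469  0.29473799] [-0.03034415 -0.0937927 ] [ 0.  -0.8 -0.3] 11.7
wrist dark pts 1590 [-0.01495395 -0.0527731 ] [ 0.01562513 -0.02086732] 0.1892376621529125
top 114 [ 0.00336006 -0.03497076]
```

View pics/w6.png

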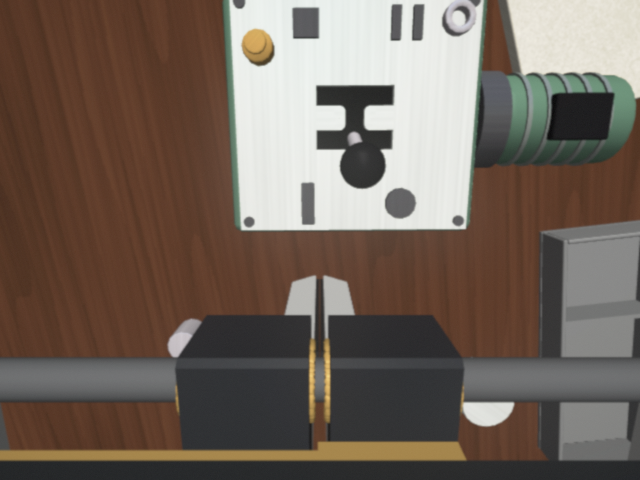

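The knob is at (362,165), at the right track and upright in x. The next move takes the fingers to its near side.

arm_command:
  targets: [0,0,0,10,-14,0,1,0,0,0,56,-14,0,1,0,0,0,56,-14,0,1,0,0,0,56,-14,40,1,0,0,0,56,-14,80,1,0,0,0,56,-14,110,1,0,0,0,56,-14,130,1,0,0,0,56,-14,140,1,0,0,0,56,-14,140,1,0,0,0,56,-14,140,1]

```text
time: 12.8
tool_pos: [0.5458, -0.0938, 0.1556]
ee_rot: [3.14, 0.0, 1.458]
wrist_force: [-0.2, 0.2, -0.2]
width: 0.0005
finger_force: 0.0
```

Run:
```python
from h import *
o=robot.get_obs();print(o['tool_pos'],w2g(o['tool_pos']),o['ee_rot'],o['wrist_force'])
```

```text
[ 0.54576247 -0.09383992  0.15559011] [-0.0434567  -0.03683314] [3.13990295e+00 2.77272931e-04 1.45786960e+00] [-0.19972728  0.17232299 -0.16277586]
```

arm_command:
  targets: [0,0,0,0,6,0,1,0,0,0,0,10,0,1,0,0,0,0,13,0,1,0,0,0,0,16,0,1,0,0,0,0,19,0,1,0,0,0,0,22,0,1,0,0,0,0,25,0,1,0,0,0,0,28,0,1,0,0,0,0,28,0,1]

```text
time: 13.7
tool_pos: [0.5732, -0.0972, 0.1544]
ee_rot: [3.142, -0.0, 1.457]
wrist_force: [-1.7, 0.2, 1.1]
width: 0.0003
finger_force: 0.8
```

arm_command:
  targets: [0,0,0,0,3,0,1,0,0,0,0,6,0,1,0,0,0,0,9,0,1,0,0,0,0,12,0,1,0,0,0,0,15,0,1,0,0,0,0,18,0,1,0,0,0,0,21,0,1,0,0,0,0,24,0,1,0,0,0,0,27,0,1,0,0,0,0,30,0,1,0,0,0,0,30,0,1]

```text
time: 14.8
tool_pos: [0.603, -0.1006, 0.1541]
ee_rot: [-3.141, -0.0, 1.457]
wrist_force: [-2.1, 0.0, -1.4]
width: 0.0005
finger_force: 0.9
```

arm_command:
  targets: [0,0,0,0,1,0,1,0,0,0,0,2,0,1,0,0,0,0,3,0,1,0,0,0,0,3,0,1]

```text
time: 15.2
tool_pos: [0.6058, -0.1009, 0.1544]
ee_rot: [3.142, -0.0, 1.457]
wrist_force: [-1.9, 0.3, -0.7]
width: 0.0004
finger_force: 1.0
```

arm_command:
  targets: [0,0,0,0,1,0,1,0,0,0,0,2,0,1,0,0,0,0,2,0,1]

```text
time: 15.5
tool_pos: [0.6078, -0.1012, 0.1545]
ee_rot: [3.141, -0.0, 1.457]
wrist_force: [-1.7, 0.1, -2.0]
width: 0.0007
finger_force: 1.0
```

arm_command:
  targets: [0,0,0,0,1,0,1,0,0,0,0,2,0,1,0,0,0,0,2,0,1]

```text
time: 15.8
tool_pos: [0.6098, -0.1014, 0.1545]
ee_rot: [3.141, -0.0, 1.457]
wrist_force: [-1.8, 0.8, -1.6]
width: 0.0006
finger_force: 1.0
```

arm_command:
  targets: [0,0,0,0,1,0,1,0,0,0,0,1,0,1]

```text
time: 16.0
tool_pos: [0.6108, -0.1015, 0.1545]
ee_rot: [3.141, -0.0, 1.457]
wrist_force: [-1.3, 0.5, -2.9]
width: 0.0004
finger_force: 1.0
```

arm_command:
  targets: [0,0,0,0,1,0,1,0,0,0,0,1,0,1]

```text
time: 16.2
tool_pos: [0.6117, -0.1016, 0.1544]
ee_rot: [-3.142, -0.0, 1.457]
wrist_force: [-2.2, 0.4, -1.1]
width: 0.0003
finger_force: 1.1
```

arm_command:
  targets: [0,0,0,0,1,0,1,0,0,0,0,1,0,1]

```text
time: 16.4
tool_pos: [0.6123, -0.1017, 0.1543]
ee_rot: [-3.141, -0.0, 1.457]
wrist_force: [-3.0, 0.9, -2.0]
width: 0.0004
finger_force: 1.8
```

arm_command:
  targets: [0,0,0,0,1,0,1,0,0,0,0,1,0,1]

```text
time: 16.6
tool_pos: [0.6128, -0.1017, 0.1542]
ee_rot: [-3.139, -0.0, 1.457]
wrist_force: [-5.2, 0.1, -1.4]
width: 0.0007
finger_force: 2.6
```

Run:
```python
from h import *
o=robot.get_obs();print(w2g(o['tool_pos']),o['wrist_force'],o['finger_force'])
s=snap('scene','s2.png');cv2.imwrite('pics/s2c.png',cv2.resize(s['color'][200:360,200:400,::-1],None,fx=3.5,fy=3.5))
```

```text
[ 0.02405397 -0.03731398] [-5.23408474  0.06484728 -1.41051112] 2.610236629843712
```

View pics/s2c.png

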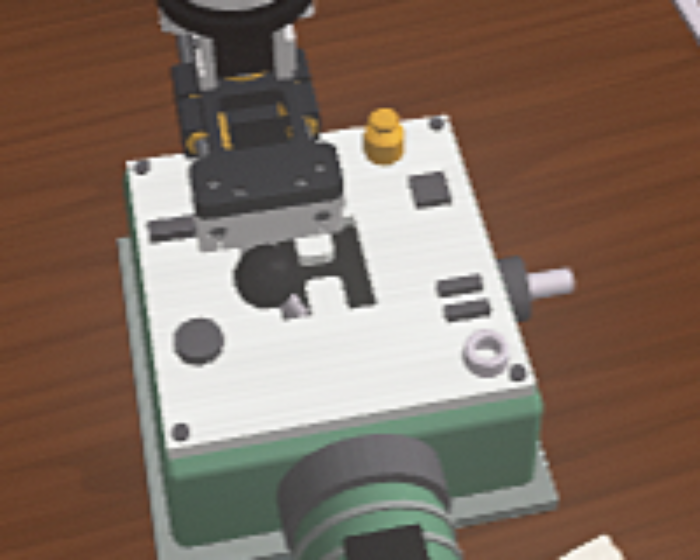

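The stem stands at the far end of the right track, at (292,305) in the crop, and the force is rising, so it's at the stop. One more millimetre, then I'll retreat.

arm_command:
  targets: [0,0,0,0,1,0,1,0,0,0,0,1,0,1]

```text
time: 16.85
tool_pos: [0.6131, -0.1017, 0.1541]
ee_rot: [-3.138, -0.0, 1.457]
wrist_force: [-6.5, 0.7, -1.2]
width: 0.0001
finger_force: 3.4
```

arm_command:
  targets: [0,0,0,0,-6,0,1,0,0,0,0,-16,0,1,0,0,0,0,-20,-40,1,0,0,0,0,-20,-85,1,0,0,0,-20,-20,-130,1,0,0,0,-60,-20,-140,1,0,0,0,-60,-20,-140,1,0,0,0,-60,-20,-140,1]

```text
time: 17.65
tool_pos: [0.5881, -0.16, 0.2953]
ee_rot: [3.139, -0.0, 1.456]
wrist_force: [-0.2, 0.6, 0.4]
width: 0.0005
finger_force: 0.0
```

Run:
```python
from h import *
look('w7.png')
```

```text
tcp [ 0.58810075 -0.1599732   0.29528038] [ 0.00588569 -0.09791889] [-0.2  0.6  0.4] 17.65
wrist dark pts 1518 [ 0.03530297 -0.05029144] [ 0.06660201 -0.01923874] 0.18029138847646964
top 151 [ 0.05152496 -0.03562196]
```

View pics/w7.png

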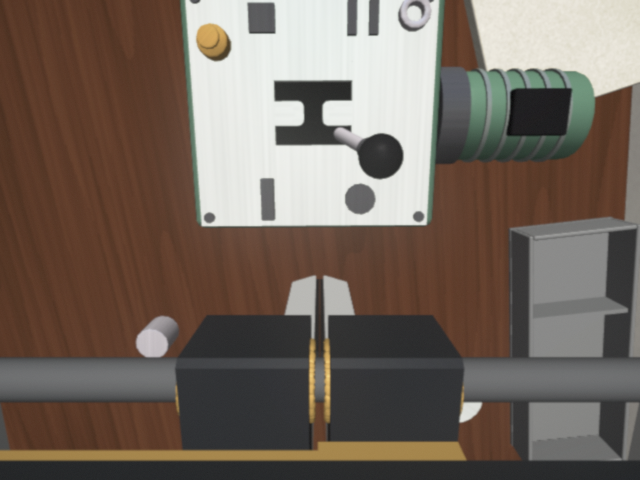

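The knob, at (380,156), measures x ≈ 50 mm, fully home in the far right slot beside the boss. The weight and collar look undisturbed, so I'll hand in.

```bash
python3 -c "
from bench import robot
print(robot.close_job())"
```

```text
the job is handed in; nothing more can be done
None
```

The gear lever is fully home in the far right slot beside the round boss, pushed by the closed fingertips only with a peak measured wrist force of about 7 N, and the job is handed in at about 18 s with the robot clear.

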